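Pack a rail extension kit in a divided tote

TASK

Pack the rail extension kit in the grey tote for the next panel job. Slide the divider to the right until the left bay is long enough, lay the slotted mounting rail flat along the back of that bay and the white terminal strip lengthwise on top of the middle of the rail, and stand the relay module upright in front of the rail, parallel to it and level with its middle. In the right bay stand the metal fitting in line with the rail, and in front of it the black knob, right way up, in line with the relay module.

Things in the scene. Friction and masses are not known exactly. Their poses are not given: they have to be found in the camera images.
- tote: Low open grey plastic tote, fixed. Origin: centre of its underside; y along its length to the left seen from the robot, x to its back (away from the robot), z up. Outside 130 (x) x 236 (y) x 42 mm high, a 10 mm ledge beyond each end; inner faces at x = +-61, y = +-114 mm, floor 4 mm up. A black cross divider makes a left bay (+y) and a right bay (-y).
- divider (a joint): Where the divider stands: the y of its mid-plane in the tote's frame, m; grows to the left, travel -0.045 to 0.075. Slides on the rims against about 1.2 N and stays put; 5 mm thick, cannot be lifted out. At the start the left bay is too short for the rail; at -0.030 the left bay is 141.5 mm long, the right one 81.5 mm.
- divider_grip (a point): Black finger bead in the middle of the divider's top edge: 52 mm along the tote's x, 10 mm thick along its y (11.6 over the ribs), from 40 to 62 mm above the tote's underside. The point is on its centre line 8 mm below its top. Pinch it from above, fingers closing along the tote's y, and slide.
- rail: Slotted steel mounting rail of hat section, 130 mm long (its y), 35 mm wide over the flanges (its x), 7.5 mm high, about 70 g, lying with its hollow side down. The raised flat top is 27 mm wide, the flanges beside it 1.6 mm thick. Origin: centre of its underside, z up. Grip across its width; the fingers close on the raised part (27 mm).
- terminal_strip: White terminal strip, 70 mm long (its y), 17 mm wide (its x; the base 14 mm, the six blocks on it 16 to 17 mm), 18 mm high, 40 g. Origin: centre of its underside, z up.
- relay_module: Cream plug-in relay module, a flat box standing on its narrow side: 78 mm long (its x), 20 mm thick (its y), 52 mm high, about 45 g. Origin: centre of its underside, z up.
- fitting: Nickel-plated turned fitting standing on its hexagon end, 31 mm across, 56 mm high, 90 g. For gripping it is about 31 mm wide at every height over 9 mm. Origin: centre of its underside, z up.
- knob: Black round control knob with a pointer line on top, 33 mm across at its base, 20 mm high, 20 g, lying base down. Origin: centre of its underside, z up.

How it is judged:
At the end, for the whole second after the job is handed in: All at rest in the tote. Rail flat on the floor, rear half of the left bay, parallel within 0.15 rad. Strip on it, within 10 mm of its centre line, 15 mm of its middle. Relay upright in front, within 15 mm of that middle. Fitting within 15 mm of the rail's line, knob of the relay's (x of rail in the frame of tote between 0.01 and 0.046 m and y of rail in the frame of tote between 0.018 and 0.054 m and z of rail in the frame of tote between 0.001 and 0.008 m and angle between rail's own z axis and vertical below 0.06 rad and angle between the y axis of rail and the y axis of tote, either way round below 0.15 rad and x of terminal_strip in the frame of rail between -0.01 and 0.01 m and y of terminal_strip in the frame of rail between -0.015 and 0.015 m and z of terminal_strip in the frame of rail between 0.005 and 0.0105 m and angle between each of terminal_strip, relay_module, fitting, knob's own z axis and vertical below 0.1 rad and angle between the y axis of terminal_strip and the y axis of rail, either way round below 0.2 rad and x of relay_module in the frame of tote between -0.053 and 0.01 m and y of relay_module in the frame of rail between -0.015 and 0.015 m and z of relay_module in the frame of tote between 0.001 and 0.008 m and angle between the x axis of relay_module and the y axis of rail, either way round below 0.2 rad and x of fitting in the frame of rail between -0.015 and 0.015 m and y of each of fitting, knob in the frame of tote below -0.033 m and z of fitting in the frame of tote between 0.001 and 0.008 m and y of knob in the frame of relay_module between -0.015 and 0.015 m and z of knob in the frame of tote between 0.001 and 0.008 m and linear speed of each of rail, terminal_strip, relay_module, fitting, knob below 0.02 m/s and angular speed of each of rail, terminal_strip, relay_module, fitting, knob below 0.2 rad/s); the robot touches nothing.
It also fails if it takes over 128 s, if anything falls off the work surface, if the arm or the gripper's body presses on something with over 40 N, if the wrist force passes 120 N, or if a joint passes its speed limit or range.

ROBOT

A 7-joint arm with a two-finger parallel gripper is mounted at the origin on a cart in front of the work surface, level with it; the furniture and walls round the work are solid. World frame = base frame: x ahead of the robot, y to its left, z up, the work surface at z = 0. Lengths are in m, angles in rad, forces in N, time in s.
With the tool pointing down it reaches from about 0.4 to 0.875 m from the base axis. Payload 19.3 kg.
Tool frame: the origin (TCP) lies midway between the tips of the shut fingers; the grasp point (between the pads) lies 19 mm behind it; z points along the fingers, y is the line along which they close (so a half turn about z gives the same grasp; the last joint's range is limited). The gripper opens to 85 mm and grips with 20 to 120 N. Pads are 22 mm wide; open, the fingers measure 114 mm over their backs; the gripper's body (76 mm by 85 mm) begins 54 mm behind the grasp point. The pads swing forward as they close: fully open they stand 13 mm farther back than shut.
Start: joints at [-1.255, 0.521, -0.036, 1.599, 0.021, 1.021, -0.113], TCP at [0.235, 0.579, 0.231] pointing down, gripper open.
Joint ranges: [-2.91, 2.91], [-0.3, 2.13], [-1.5, 1.42], [0.17, 2.43], [-1.26, 4.41], [0.16, 1.93], [-2.52, 2.52]. Speed limits (rad/s): [1.89, 1.89, 2.39, 2.39, 3.01, 3.01, 3.01].

INTERFACE

Orientations are given as [roll, pitch, yaw] about the fixed x, y, z axes, in that order (R = Rz(yaw) Ry(pitch) Rx(roll)).
In Python, from workcell import * gives the robot as it stands. The module is installed in compiled form; this text tells all that it offers.
- The arm moves only by the tool play_rows, never from a script. Its argument "deltas" is a list of rows, each a list of 7 numbers: the shift along the tool's x, y, z in units of 500 mm (1.0 is 500 mm), then the turn, a rotation vector about the tool's x, y, z in units of 120 degrees (1.0 is 120 degrees), then the closure, from 0 (fully open) to 1 (shut). A call has 1 to 10 rows; each row is the pose to reach, as a shift and turn from the pose commanded when the call began, along the tool's axes at that moment; what a row does not reach only later rows make up. A row lasts 1/10 s, in which the tool goes at most 50 mm and 8.59 degrees, less where a joint would pass 70% of its speed; a pose out of reach is approached as far as the arm can. A call with a number of a shift or a turn outside -1 to 1 is refused whole. A call with a gripper value outside its range is refused whole. The fingers move at their own pace and stop on an object; "newtons" is the grip in N (left out, the last holds). Time passes only in rows, so rows that repeat a pose let the fingers close. It gives the time, the measured TCP pose, the force, the opening and the grip force at its end, in the units of the state.
- observe(): the state, without advancing time (a new reading comes with each control period).
- grab_frame(name): name is "side" or "top"; returns the picture (480x640x3 uint8, red, green, blue); there is no depth.
- get_calibration(name): a dict with "fovy" (degrees; the focal length in pixels is half the picture's height over the tangent of half this angle, whatever the lens; pixels are square), "cx", "cy" (the principal point, pixels), "xyz" and "rotation" of the camera in the world. Camera axes: x right, y down, z forward; pixel columns grow to the right and rows downward; lengths in m; the calibration is good to about 2 mm. A picture is of the moment at which its call begins. get_calibration takes no time and is no camera call.
- job_done(): hands the job in; it is judged then, once.
The state is a dict: "clock": time; "qpos": joint angles; "qd": joint speeds; "joint_efforts": joint torques, N m; "position": TCP position; "tool_rot": TCP orientation; "force": force on the tool from outside, world axes, zero at the start; "moment": the same for the moment, N m; "grip_width": finger opening in m; "finger_force": force on a finger pad.
Only numpy, scipy, OpenCV 4.12 (cv2) and the standard library are available. Lean on these libraries where they do the work, as an engineer would, in place of code of your own. Each camera call takes 0.05 s, during which the arm holds its last target. There are 200 camera calls.

## Working session

There is one attempt and no reset: what is moved stays moved. The work goes in short steps, Python scripts to look and compute and a tool call to move; the robot and the scene stay as the last step left them, time stands still between calls to the robot, and variables do not carry over. Pictures are saved under pics/ and viewed, at most 14 in all, crops included, and the job is handed in when it is done.

Besides the shell and the picture viewer there is one more tool, called after "Emit:" by a JSON object that holds its "api" and its "payload", one argument or row to a line. play_rows: Moves the arm, as the interface text tells. Its arguments: {"type":"object","properties":{"deltas":{"type":"array"},"newtons":{"type":"number"}},"required":["deltas"]}

```bash
mkdir -p pics; python3 - <<'E'
from workcell import *
import cv2,numpy as np
for n in("side","top"):
    c=get_calibration(n);print(n,c)
    cv2.imwrite(f"pics/{n}0.png",cv2.cvtColor(np.asarray(grab_frame(n)),cv2.COLOR_RGB2BGR))
print(observe())
E
```

```text
side {'fovy': 47.52512674493104, 'cx': 316.88979318324925, 'cy': 240.5610887985566, 'xyz': array([ 0.47420256, -0.99053167,  0.52545003]), 'rotation': array([-2.134743  ,  0.01326605, -0.02064753])}
top {'fovy': 56.88104152029461, 'cx': 321.0782554666778, 'cy': 235.8717905932139, 'xyz': array([ 0.29712871, -0.30027934,  0.89395826]), 'rotation': array([-2.91924971e+00,  6.03012771e-04, -1.55051823e+00])}
{'clock': 0.1, 'qpos': array([-1.25519718,  0.52195281, -0.03632582,  1.59992726,  0.02119467,
        1.0210884 , -0.11282323]), 'qd': array([-0.0010651 , -0.00133121,  0.00040226, -0.00035709,  0.00204393,
       -0.00105322,  0.00022059]), 'joint_efforts': array([ 3.20349267e-03, -9.28490281e+01,  1.98359303e+00, -3.70547247e+01,
        1.80712470e-02,  5.30869322e-03,  6.73412728e-06]), 'position': array([0.23510874, 0.57878275, 0.2307928 ]), 'tool_rot': array([-3.14060368e+00,  6.45043852e-05,  2.75575472e+00]), 'force': array([-0.18457887,  0.0788837 ,  0.1796803 ]), 'moment': array([-0.00367338, -0.03304108, -0.03134201]), 'finger_force': 0.0, 'grip_width': 0.08523960211140694}
```

View pics/top0.png

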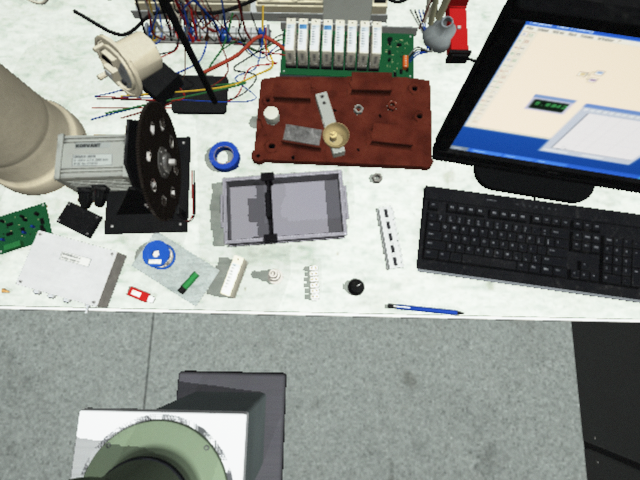

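View pics/side0.png

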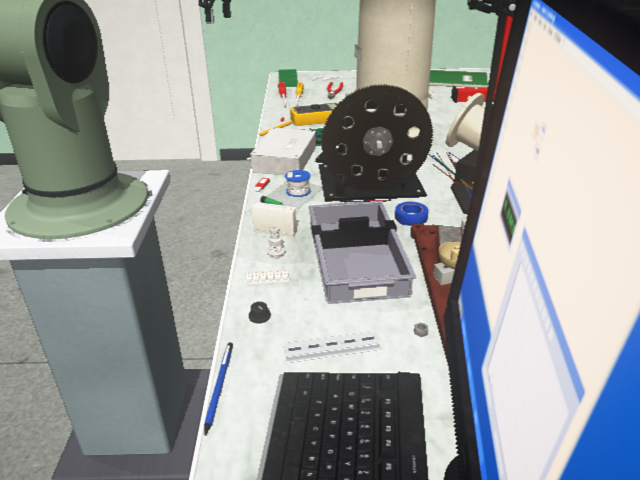

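The top view shows the tote at about (283,208) with the divider at (268,207). In front and to its right are the relay (232,276), fitting (273,275), strip (311,282), knob (355,286) and rail (389,238). I'll enlarge both views.

```bash
cat > h.py <<'E'
from workcell import *
import cv2,numpy as np
from scipy.spatial.transform import Rotation as R
def cam(n):
    c=get_calibration(n);f=240/np.tan(np.radians(c["fovy"]/2))
    return c,f,R.from_euler("xyz",c["rotation"]).as_matrix()
def ray(n,u,v,z):
    c,f,M=cam(n);d=M@np.array([(u-c["cx"])/f,(v-c["cy"])/f,1]);p=np.array(c["xyz"])
    return p+d*(z-p[2])/d[2]
def proj(n,P):
    c,f,M=cam(n);q=(np.atleast_2d(P)-c["xyz"])@M
    return q[:,:2]/q[:,2:]*f+[c["cx"],c["cy"]]
def crop(n,name,x0,y0,w,h,s):
    im=cv2.cvtColor(np.asarray(grab_frame(n)),cv2.COLOR_RGB2BGR)[y0:y0+h,x0:x0+w]
    im=cv2.resize(im,None,fx=s,fy=s,interpolation=cv2.INTER_CUBIC)
    for u in range((x0//10+1)*10,x0+w,10): cv2.line(im,(int((u-x0+.5)*s),0),(int((u-x0+.5)*s),8 if u%50 else 18),(0,0,255),1)
    for v in range((y0//10+1)*10,y0+h,10): cv2.line(im,(0,int((v-y0+.5)*s)),(8 if v%50 else 18,int((v-y0+.5)*s)),(0,0,255),1)
    cv2.imwrite(f"pics/{name}.png",im)
E
python3 - <<'E'
from h import *
crop("top","top1",210,160,200,150,4)
crop("side","side1",240,190,190,180,3.3)
print(ray("top",283,208,0),ray("top",0,240,0),ray("side",260,310,0),ray("top",355,288,0))
E
```

```text
[ 0.55752026 -0.21454404  0.        ] [0.47709239 0.36704155 0.        ] [ 0.39481636 -0.35151621  0.        ] [ 0.39291103 -0.36615214  0.        ]
```

View pics/top1.png

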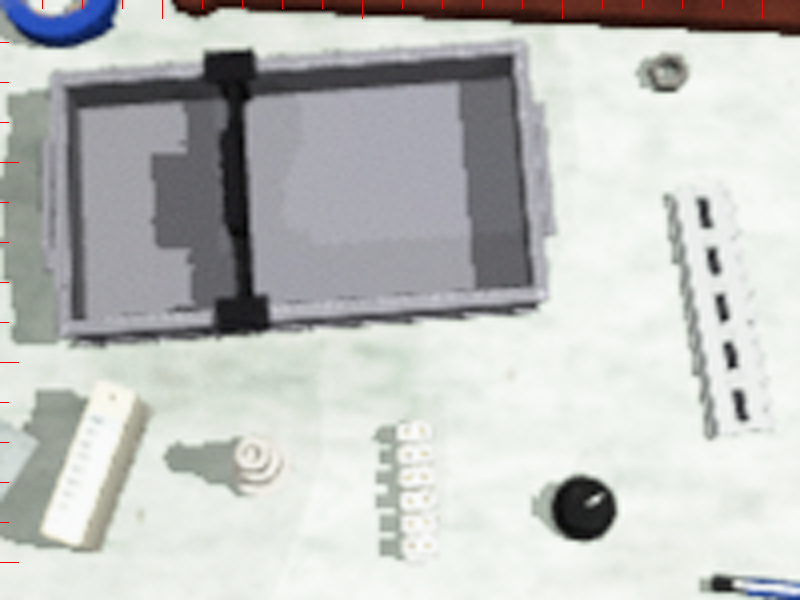

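View pics/side1.png

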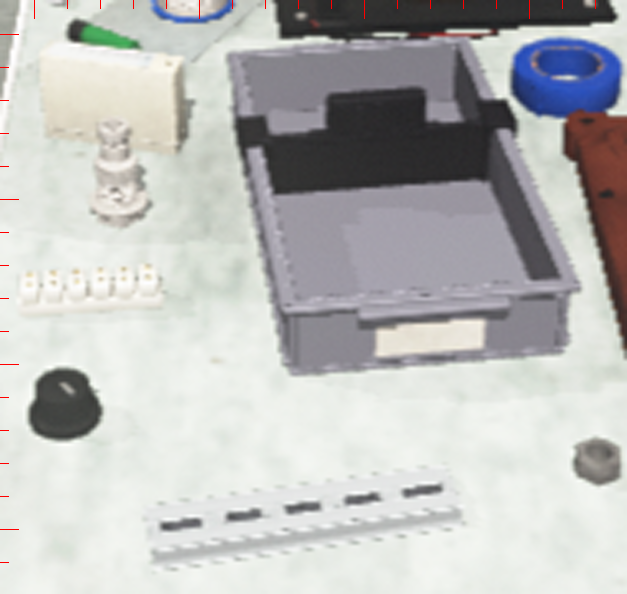

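Enlarged crops: the rail slots run from (705,212) to (740,406), the strip is centred at (417,490), the knob at (582,508) and the fitting top at (255,456). The relay's top corners are (103,382), (141,393), (85,547) and (42,537). The tote rim corners are (54,75), (524,42), (548,305) and (65,336).

```bash
python3 - <<'E'
from h import *
T=lambda x,y,z:ray("top",210+x/4-.4,160+y/4-.4,z)
S=lambda x,y,z:ray("side",240+x/3.3-.4,190+y/3.3-.4,z)
def yaw(a,b): d=b-a;return np.degrees(np.arctan2(d[1],d[0]))
np.set_printoptions(precision=4,suppress=True)
c=[T(54,75,.042),T(524,42,.042),T(548,305,.042),T(65,336,.042)]
print("tote T",np.mean(c,0),[np.linalg.norm(c[i]-c[i-1]) for i in range(4)],"y-dir",yaw(c[1],c[0]),yaw(c[2],c[3]),"x",yaw(c[3],c[0]),yaw(c[2],c[1]))
c=[S(229,53,.042),S(470,40,.042),S(578,290,.042),S(280,308,.042)]
print("tote S",np.mean(c,0),[np.linalg.norm(c[i]-c[i-1]) for i in range(4)],yaw(c[2],c[1]),yaw(c[3],c[0]))
print("clips",T(229,66,.045),T(242,312,.045),"bead S", S(330,95,.062),S(423,90,.062))
c=[T(103,382,.052),T(141,393,.052),T(85,547,.052),T(42,537,.052)]
print("relay T",np.mean(c,0),yaw(c[3],c[0]),yaw(c[2],c[1]),np.linalg.norm(c[3]-c[0]))
print("relay S base front", S(48,135,0),S(180,150,0),"top",S(42,58,.052),S(184,66,.052))
print("rail T",T(705,212,.0075),T(740,406,.0075),T(722,308,.0075),yaw(T(740,406,.0075),T(705,212,.0075)))
print("rail S",S(181,524,.0075),S(424,490,.0075),S(303,507,.0075))
print("strip T",T(417,490,.018),yaw(T(419,555,.018),T(415,425,.018)),"S",S(20,272,.018),S(160,268,.018),S(20,310,0),S(160,300,0))
print("fit T",T(255,456,.056),T(258,470,.009),"S",S(113,130,.056),S(120,208,.0),S(119,200,.009))
print("knob T",T(582,508,.01),"S",S(65,408,.006))
E
```

```text
tote T [ 0.5486 -0.2207  0.042 ] [np.float64(0.13586866409902257), np.float64(0.23946928444310414), np.float64(0.13788659292495595), np.float64(0.23781330585721722)] y-dir 95.40535050222533 94.9158600101895 x 6.229041043187081 5.525246588606737
tote S [ 0.5497 -0.2199  0.042 ] [np.float64(0.23962327254288598), np.float64(0.13651697195546245), np.float64(0.24031900676519127), np.float64(0.13539718839281187)] 94.71557482914349 94.98632520450998
clips [ 0.6109 -0.1835  0.045 ] [ 0.4835 -0.1959  0.045 ] bead S [ 0.5232 -0.1889  0.062 ] [ 0.5714 -0.1858  0.062 ]
relay T [ 0.4063 -0.1291  0.052 ] -17.873524693276696 -16.622956802546398 0.07875065944089032
relay S base front [ 0.3683 -0.1198  0.    ] [ 0.4431 -0.1391  0.    ] top [ 0.3692 -0.1243  0.052 ] [ 0.4471 -0.1368  0.052 ]
rail T [ 0.5497 -0.4291  0.0075] [ 0.4481 -0.4456  0.0075] [ 0.4988 -0.4372  0.0075] 9.223173967862198
rail S [ 0.4482 -0.4436  0.0075] [ 0.5498 -0.4268  0.0075] [ 0.4987 -0.4353  0.0075]
strip T [ 0.401  -0.2833  0.018 ] 3.12729645123556 S [ 0.3681 -0.2776  0.018 ] [ 0.436  -0.2769  0.018 ] [ 0.3672 -0.2842  0.    ] [ 0.4353 -0.2787  0.    ]
fit T [ 0.4111 -0.2067  0.056 ] [ 0.4105 -0.2032  0.009 ] S [ 0.4122 -0.2091  0.056 ] [ 0.4122 -0.1961  0.    ] [ 0.4124 -0.2021  0.009 ]
knob T [ 0.3946 -0.3656  0.01  ] S [ 0.3952 -0.3662  0.006 ]
```

```bash
cat >> h.py <<'E'
TY=5.0; TO=np.array([.549,-.2203])
def tote(x,y):
    c,s=np.cos(np.radians(TY)),np.sin(np.radians(TY)); return TO+[c*x-s*y,s*x+c*y]
def go(*wps):
    "wps: x,y,z,yaw deg -> row numbers from the present pose"
    o=observe();p=np.array(o["position"]);M=R.from_euler("xyz",o["tool_rot"])
    print("at",p.round(4),"yaw",np.degrees(o["tool_rot"]).round(1),"t",round(o["clock"],2),"w",round(o["grip_width"],4))
    a0=p;A=M
    for x,y,z,yw in wps:
        t=np.array([x,y,z]);N=R.from_euler("xyz",[180,0,yw],degrees=True)
        n=max(np.linalg.norm(t-a0)/.05,np.degrees((A.inv()*N).magnitude())/8.59)
        print((M.inv().apply(t-p)/.5).round(4).tolist(),((M.inv()*N).as_rotvec(degrees=True)/120).round(4).tolist(),"rows",round(n,1));a0=t;A=N
E
python3 - <<'E'
from h import *
b=tote(0,.0306);print(b,tote(0,-.035))
go((.40,.20,.30,80),(*b,.12,5))
E
```

```text
[ 0.54633303 -0.18981644] [ 0.55205045 -0.25516681]
at [0.2352 0.5789 0.231 ] yaw [-180.     0.   157.9] t 0.2 w 0.0853
[-0.5906, -0.5781, -0.1377] [-0.0002, 0.0002, 0.6491] rows 9.1
[-1.1552, -1.19, 0.2227] [-0.0001, 0.0004, 1.2741] rows 9.1
```

Emit:
{"api": "play_rows", "payload": {
  "deltas": [
    [-0.59,-0.58,-0.14,0,0,0.65,0.5],
    [-0.59,-0.58,-0.14,0,0,0.65,0.5],
    [-0.59,-0.58,-0.14,0,0,0.65,0.5],
    [-0.59,-0.58,-0.14,0,0,0.65,0.5],
    [-0.59,-0.58,-0.14,0,0,0.65,0.5],
    [-0.59,-0.58,-0.14,0,0,0.65,0.5],
    [-0.59,-0.58,-0.14,0,0,0.65,0.5],
    [-0.59,-0.58,-0.14,0,0,0.65,0.5],
    [-0.59,-0.58,-0.14,0,0,0.65,0.5],
    [-0.59,-0.58,-0.14,0,0,0.65,0.5]
  ],
  "newtons": 40
}}

```text
clock: 1.2
position: [0.4005, 0.1969, 0.302]
tool_rot: [3.141, -0.001, 1.385]
force: [-0.2, 1.0, 0.4]
grip_width: 0.0426
finger_force: 0.0
```

```bash
python3 - <<'E'
from h import *
go((.5463,-.1898,.12,5))
E
```

```text
at [0.4005 0.1969 0.302 ] yaw [179.9  -0.   79.4] t 1.2 w 0.0426
[-0.7064, 0.4291, 0.3638] [0.0001, -0.0006, 0.6196] rows 9.0
```

Emit:
{"api": "play_rows", "payload": {
  "deltas": [
    [-0.706,0.429,0,0,0,0.62,0.5],
    [-0.706,0.429,0,0,0,0.62,0.5],
    [-0.706,0.429,0,0,0,0.62,0.5],
    [-0.706,0.429,0,0,0,0.62,0.5],
    [-0.706,0.429,0,0,0,0.62,0.5],
    [-0.706,0.429,0,0,0,0.62,0.5],
    [-0.706,0.429,0,0,0,0.62,0.5],
    [-0.706,0.429,0,0,0,0.62,0.5],
    [-0.706,0.429,0,0,0,0.62,0.5],
    [-0.706,0.429,0.36,0,0,0.62,0.5]
  ]
}}

```text
clock: 2.2
position: [0.5514, -0.1888, 0.2541]
tool_rot: [3.138, -0.007, 0.092]
force: [1.5, -0.5, -1.7]
grip_width: 0.0425
finger_force: 0.0
```

```bash
python3 - <<'E'
from h import *
go((.5463,-.1898,.12,5),(.5463,-.1898,.04,5),(.552,-.2552,.04,5))
E
```

```text
at [ 0.5514 -0.1888  0.2541] yaw [179.8  -0.4   5.3] t 2.2 w 0.0425
[-0.0122, 0.0001, 0.2681] [0.0017, -0.0031, 0.0022] rows 2.7
[-0.0132, -0.0004, 0.4281] [0.0017, -0.0031, 0.0022] rows 1.6
[-0.0139, 0.1308, 0.4285] [0.0017, -0.0031, 0.0022] rows 1.3
```

Emit:
{"api": "play_rows", "payload": {
  "deltas": [
    [-0.008,0,0.268,0,0,0,0.5],
    [-0.008,0,0.268,0,0,0,0.5],
    [-0.008,0,0.268,0,0,0,0.5],
    [-0.008,0,0.268,0,0,0,0.5],
    [-0.008,0,0.268,0,0,0,0.5],
    [-0.008,0,0.268,0,0,0,0.5]
  ]
}}

```text
clock: 2.8
position: [0.5458, -0.1863, 0.1192]
tool_rot: [3.141, -0.002, 0.097]
force: [1.0, -0.1, 0.1]
grip_width: 0.0426
finger_force: 0.0
```

```bash
python3 - <<'E'
from h import *
go((.5463,-.1898,.12,5),(.5463,-.1898,.04,5),(.552,-.2552,.04,5))
crop("top","top2",200,150,200,150,4)
E
```

```text
at [ 0.5458 -0.1863  0.1192] yaw [ 1.8e+02 -1.0e-01  5.5e+00] t 2.8 w 0.0426
[0.0004, 0.0071, -0.0016] [0.0003, -0.0012, 0.0045] rows 0.1
[-0.0, 0.007, 0.1584] [0.0003, -0.0012, 0.0045] rows 1.6
[-0.0013, 0.1383, 0.1585] [0.0003, -0.0012, 0.0045] rows 1.3
```

View pics/top2.png

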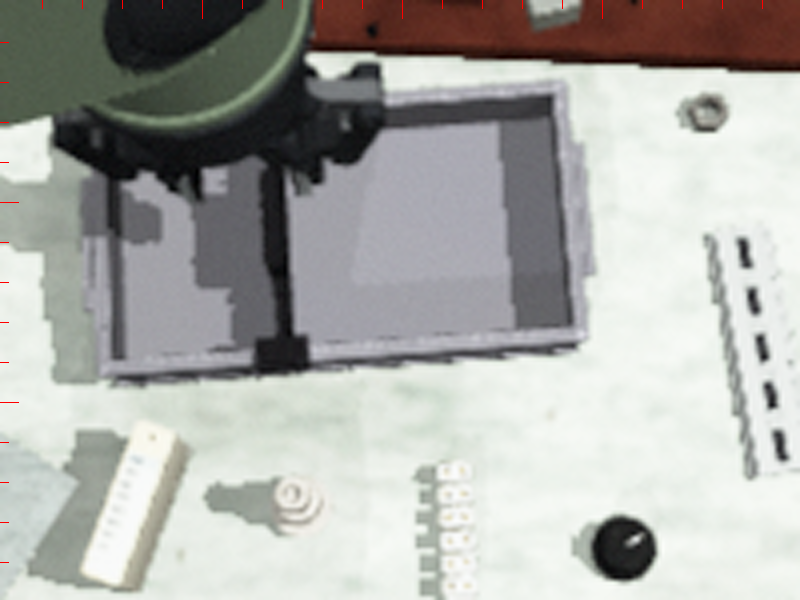

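The open fingers straddle the divider bead at crop column 275, so I'll go down and pinch it.

Emit:
{"api": "play_rows", "payload": {
  "deltas": [
    [0,0.007,0.1,0,0,0.004,0.5],
    [0,0.007,0.158,0,0,0.004,0.5],
    [0,0.007,0.158,0,0,0.004,0.5],
    [0,0.007,0.158,0,0,0.004,1],
    [0,0.007,0.158,0,0,0.004,1],
    [0,0.007,0.158,0,0,0.004,1],
    [0,0.007,0.158,0,0,0.004,1],
    [0,0.007,0.158,0,0,0.004,1]
  ],
  "newtons": 40
}}

```text
clock: 3.65
position: [0.5462, -0.19, 0.0405]
tool_rot: [3.141, -0.003, 0.088]
force: [-1.2, 0.1, 11.2]
grip_width: 0.009
finger_force: 43.4
```

```bash
python3 - <<'E'
from h import *
go((.552,-.2552,.04,5))
print(observe()["force"])
E
```

```text
at [ 0.5462 -0.19    0.0405] yaw [180.   -0.2   5. ] t 3.65 w 0.009
[0.0001, 0.131, 0.0011] [0.0004, -0.0014, 0.0003] rows 1.3
[-1.20935392  0.12010363 11.23639911]
```

Emit:
{"api": "play_rows", "payload": {
  "deltas": [
    [0,0.03,0,0,0,0,1],
    [0,0.065,0,0,0,0,1],
    [0,0.1,0,0,0,0,1],
    [0,0.131,0,0,0,0,1],
    [0,0.131,0,0,0,0,1],
    [0,0.131,0,0,0,0,1],
    [0,0.131,0,0,0,0,0.5],
    [0,0.131,0,0,0,0,0.5],
    [0,0.131,0,0,0,0,0.5],
    [0,0.131,-0.15,0,0,0,0.5]
  ]
}}

```text
clock: 4.65
position: [0.5482, -0.2533, 0.0845]
tool_rot: [-3.138, 0.007, 0.088]
force: [0.7, 0.2, 1.3]
grip_width: 0.0426
finger_force: 0.0
```

```bash
python3 - <<'E'
from h import *
go((.4988,-.4362,.12,9.2),(.4988,-.4362,.0025,9.2))
E
```

```text
at [ 0.5482 -0.2533  0.0845] yaw [-179.8    0.4    5. ] t 4.65 w 0.0426
[-0.131, 0.3554, -0.0713] [-0.0017, 0.0035, -0.0347] rows 3.9
[-0.1293, 0.3562, 0.1637] [-0.0017, 0.0035, -0.0347] rows 2.3
```

Emit:
{"api": "play_rows", "payload": {
  "deltas": [
    [0,0.02,-0.08,0,0,0,0.38],
    [-0.13,0.355,-0.08,0,0,-0.035,0.38],
    [-0.13,0.355,-0.07,0,0,-0.035,0.38],
    [-0.13,0.355,-0.07,0,0,-0.035,0.38],
    [-0.13,0.355,-0.07,0,0,-0.035,0.38],
    [-0.13,0.355,-0.07,0,0,-0.035,0.38],
    [-0.13,0.355,-0.07,0,0,-0.035,0.38],
    [-0.13,0.355,-0.07,0,0,-0.035,0.38]
  ]
}}

```text
clock: 5.45
position: [0.5021, -0.4362, 0.1232]
tool_rot: [-3.141, -0.0, 0.162]
force: [0.1, 1.1, 0.8]
grip_width: 0.0527
finger_force: 0.0
```

```bash
python3 - <<'E'
from h import *
go((.4988,-.4362,.12,9.2),(.4988,-.4362,.0025,9.2))
crop("top","top3",200,150,220,160,3.6)
E
```

```text
at [ 0.5021 -0.4362  0.1232] yaw [-180.    -0.     9.3] t 5.45 w 0.0527
[-0.0065, -0.0011, 0.0065] [-0.0003, -0.0001, 0.0007] rows 0.1
[-0.0066, -0.0009, 0.2415] [-0.0003, -0.0001, 0.0007] rows 2.3
```

View pics/top3.png

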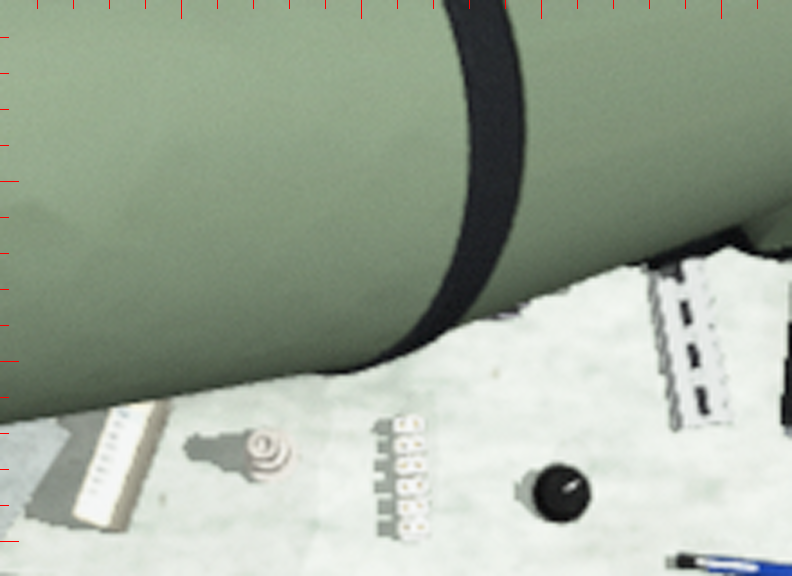

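The arm hides the tote and half the rail, but the rail has not moved. I'll go down just above it and check the pose before closing.

Emit:
{"api": "play_rows", "payload": {
  "deltas": [
    [-0.006,-0.001,0.1,0,0,0,0.38],
    [-0.006,-0.001,0.19,0,0,0,0.38],
    [-0.006,-0.001,0.19,0,0,0,0.38],
    [-0.006,-0.001,0.19,0,0,0,0.38],
    [-0.006,-0.001,0.19,0,0,0,0.38]
  ]
}}

```text
clock: 6.0
position: [0.4995, -0.4381, 0.0309]
tool_rot: [3.139, -0.002, 0.161]
force: [0.3, -1.3, 0.4]
grip_width: 0.0529
finger_force: 0.0
```

```bash
python3 - <<'E'
from h import *
go((.4988,-.4362,.0025,9.2))
E
```

```text
at [ 0.4995 -0.4381  0.0309] yaw [ 1.799e+02 -1.000e-01  9.200e+00] t 6.0 w 0.0529
[-0.0009, -0.0042, 0.0568] [0.0011, -0.0009, 0.0004] rows 0.6
```

Emit:
{"api": "play_rows", "payload": {
  "deltas": [
    [-0.001,-0.003,0.04,0,0,0,0.38],
    [-0.001,-0.003,0.056,0,0,0,0.38],
    [-0.001,-0.003,0.056,0,0,0,0.38],
    [-0.001,-0.003,0.056,0,0,0,0.38]
  ]
}}

```text
clock: 6.4
position: [0.4981, -0.4365, 0.0015]
tool_rot: [3.141, -0.001, 0.161]
force: [-0.0, -0.6, 0.4]
grip_width: 0.0526
finger_force: 0.0
```

```bash
python3 - <<'E'
from h import *
go((.4988,-.4362,.0025,9.2)); print(observe()["force"])
E
```

```text
at [ 0.4981 -0.4365  0.0015] yaw [179.9  -0.    9.2] t 6.4 w 0.0526
[0.0015, -0.0003, -0.002] [0.0004, -0.0003, 0.0001] rows 0.0
[-0.03485166 -0.63611757  0.42274826]
```

Emit:
{"api": "play_rows", "payload": {
  "deltas": [
    [0,0,-0.003,0,0,0,0.6],
    [0,0,-0.003,0,0,0,1],
    [0,0,-0.003,0,0,0,1],
    [0,0,-0.003,0,0,0,1],
    [0,0,-0.003,0,0,0,1],
    [0,0,-0.003,0,0,0,1]
  ],
  "newtons": 50
}}

```text
clock: 7.0
position: [0.4981, -0.4364, 0.003]
tool_rot: [3.141, -0.001, 0.161]
force: [-2.6, 3.2, 12.0]
grip_width: 0.0248
finger_force: 48.5
```

```bash
python3 - <<'E'
from h import *
t=tote(.022,.041); print(t,observe()["force"])
go((.4981,-.4365,.15,9.2),(*t,.15,95))
E
```

```text
[ 0.5673429  -0.17753859] [-2.57398044  3.1541717  12.03382549]
at [ 0.4981 -0.4364  0.003 ] yaw [ 1.8e+02 -1.0e-01  9.2e+00] t 7.0 w 0.0248
[0.0003, 0.0005, -0.2939] [0.0004, -0.0005, 0.0001] rows 2.9
[0.22, -0.4886, -0.2941] [0.0006, -0.0001, -0.7149] rows 10.0
```

Emit:
{"api": "play_rows", "payload": {
  "deltas": [
    [0,0,-0.05,0,0,0,1],
    [0,0,-0.12,0,0,0,1],
    [0,0,-0.2,0,0,0,1],
    [0,0,-0.29,0,0,0,1],
    [0,0,-0.29,0,0,0,1],
    [0,0,-0.29,0,0,0,1]
  ]
}}

```text
clock: 7.6
position: [0.4981, -0.4361, 0.1479]
tool_rot: [3.141, -0.002, 0.161]
force: [-0.5, 0.0, -1.2]
grip_width: 0.025
finger_force: 49.8
```

```bash
python3 - <<'E'
from h import *
print(observe()["force"])
go((*tote(.022,.041),.15,95))
crop("side","side2",200,60,270,200,2.9)
E
```

```text
[-0.48813429  0.01574791 -1.18004319]
at [ 0.4981 -0.4361  0.1479] yaw [ 1.799e+02 -1.000e-01  9.200e+00] t 7.6 w 0.025
[0.2196, -0.4883, -0.0045] [0.001, -0.0002, -0.7148] rows 10.0
```

View pics/side2.png

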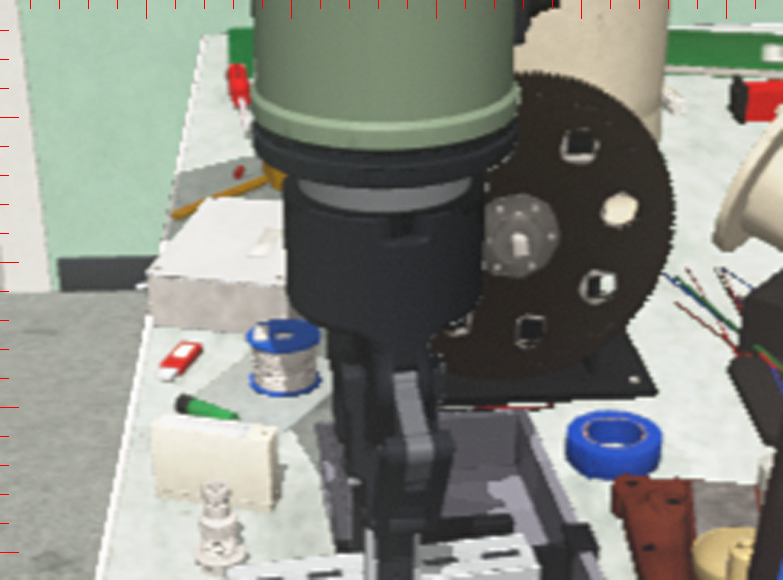

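The rail hangs in the fingers at the bottom of the crop, spanning about columns 228–540. I'll look closer at how well it is centred.

```bash
python3 - <<'E'
from h import *
crop("side","side3",265,220,140,60,5.7)
print(proj("side",[.4981,-.4361,.148]),proj("side",[[.4981+.0642,-.4361+.0104,.152],[.4981-.0642,-.4361-.0104,.152]]))
E
```

```text
[[331.07692265 258.67058968]] [[382.3206164  250.14078162]
 [278.36706131 261.96997653]]
```

View pics/side3.png

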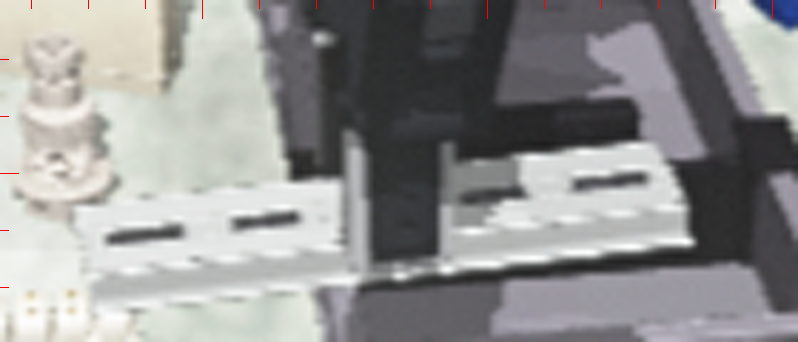

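The rail is flat in the fingers, with its ends at about crop (83,235) and (680,190). That is about 1.5 mm off centre, which is fine.

Emit:
{"api": "play_rows", "payload": {
  "deltas": [
    [0.22,-0.488,-0.03,0,0,-0.715,1],
    [0.22,-0.488,-0.03,0,0,-0.715,1],
    [0.22,-0.488,-0.03,0,0,-0.715,1],
    [0.22,-0.488,-0.03,0,0,-0.715,1],
    [0.22,-0.488,-0.03,0,0,-0.715,1],
    [0.22,-0.488,-0.03,0,0,-0.715,1],
    [0.22,-0.488,-0.03,0,0,-0.715,1],
    [0.22,-0.488,-0.03,0,0,-0.715,1],
    [0.22,-0.488,-0.03,0,0,-0.715,1],
    [0.22,-0.488,-0.03,0,0,-0.715,1]
  ]
}}

```text
clock: 8.7
position: [0.5666, -0.1773, 0.1605]
tool_rot: [-3.14, -0.001, 1.665]
force: [-0.5, -1.7, -1.7]
grip_width: 0.0248
finger_force: 49.8
```

Emit:
{"api": "play_rows", "payload": {
  "deltas": [
    [0,0,0,0,0,0,1],
    [0,0,0,0,0,0,1],
    [0,0,0,0,0,0,1]
  ]
}}

```text
clock: 9.0
position: [0.567, -0.1775, 0.1613]
tool_rot: [-3.141, -0.0, 1.655]
force: [-0.8, -0.5, -0.8]
grip_width: 0.0251
finger_force: 49.8
```

```bash
python3 - <<'E'
from h import *
t=tote(.022,.0395)
go((*t,.06,95),(*t,.0075,95))
crop("side","side4",265,185,180,130,4.4)
E
```

```text
at [ 0.567  -0.1775  0.1613] yaw [-180.    -0.    94.8] t 9.0 w 0.0251
[-0.0031, 0.0009, 0.2026] [-0.0004, -0.0001, -0.0017] rows 2.0
[-0.0031, 0.001, 0.3076] [-0.0004, -0.0001, -0.0017] rows 1.0
```

View pics/side4.png

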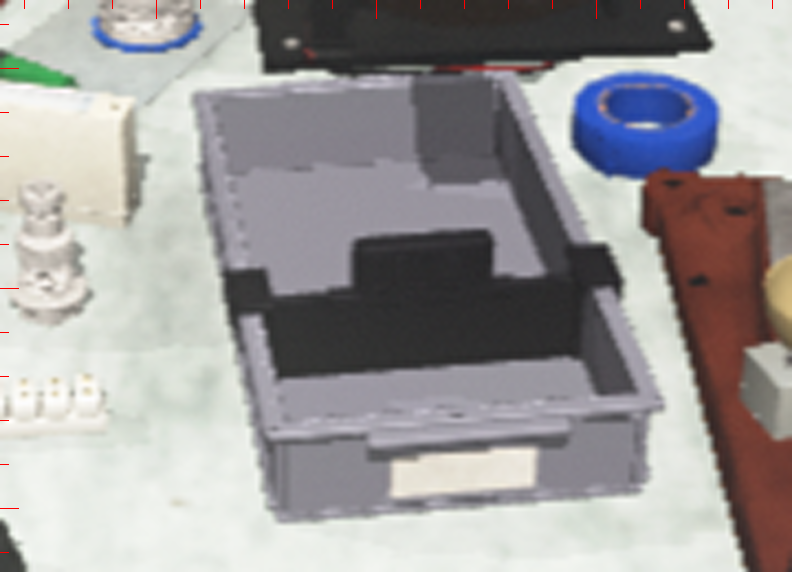

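The divider now stands at about a third of the tote's length (clips at crop (248,290) and (595,265)), so the left bay is long enough.

Emit:
{"api": "play_rows", "payload": {
  "deltas": [
    [-0.003,0.001,0.09,0,0,-0.002,1],
    [-0.003,0.001,0.18,0,0,-0.002,1],
    [-0.003,0.001,0.24,0,0,-0.002,1],
    [-0.003,0.001,0.285,0,0,-0.002,1],
    [-0.003,0.001,0.285,0,0,-0.002,1],
    [-0.003,0.001,0.285,0,0,-0.002,1]
  ]
}}

```text
clock: 9.65
position: [0.5679, -0.1791, 0.0197]
tool_rot: [-3.141, 0.0, 1.661]
force: [0.2, 0.4, -0.4]
grip_width: 0.0245
finger_force: 49.8
```

```bash
python3 - <<'E'
from h import *
t=tote(.022,.0395)
go((*t,.0075,95)); print(observe()["force"])
for x,y in((248,288),(595,265)):
    p=ray("side",265+x/4.4-.4,185+y/4.4-.4,.045)[:2]-TO;a=np.radians(5);print(p@[np.cos(a),np.sin(a)],p@[-np.sin(a),np.cos(a)])
E
```

```text
at [ 0.5679 -0.1791  0.0197] yaw [-180.     0.    95.2] t 9.65 w 0.0245
[0.0002, -0.0008, 0.0244] [-0.0002, 0.0001, 0.0016] rows 0.2
[ 0.19450303  0.35397656 -0.42603206]
-0.06273956604827563 -0.0339684466304541
0.06596749611038609 -0.03497736173995723
```

Emit:
{"api": "play_rows", "payload": {
  "deltas": [
    [0,0,0.015,0,0,0,1],
    [0,0,0.0245,0,0,0,1],
    [0,0,0.0245,0,0,0,1],
    [0,0,0.0245,0,0,0,1],
    [0,0,0.0245,0,0,0,0.56],
    [0,0,0.0245,0,0,0,0.56],
    [0,0,0.0245,0,0,0,0.56],
    [0,0,0.0245,0,0,0,0.56]
  ]
}}

```text
clock: 10.45
position: [0.5678, -0.179, 0.0071]
tool_rot: [3.142, 0.0, 1.663]
force: [0.1, -0.5, 0.2]
grip_width: 0.0372
finger_force: 0.0
```

Emit:
{"api": "play_rows", "payload": {
  "deltas": [
    [0,0,-0.03,0,0,0,0.56],
    [0,0,-0.12,0,0,0,0.56],
    [0,0,-0.22,0,0,0,0.56],
    [0,0,-0.28,0,0,0,0.56],
    [0,0,-0.28,0,0,0,0.56],
    [0,0,-0.28,0,0,0,0.56]
  ]
}}

```text
clock: 11.05
position: [0.5681, -0.179, 0.1484]
tool_rot: [3.14, 0.0, 1.663]
force: [-0.6, 0.4, -0.2]
grip_width: 0.0376
finger_force: 0.0
```

```bash
python3 - <<'E'
from h import *
go((.401,-.2805,.14,3),(.401,-.2805,.003,3))
crop("side","side5",300,195,140,105,5.7)
E
```

```text
at [ 0.5681 -0.179   0.1484] yaw [179.9   0.   95.3] t 11.05 w 0.0376
[-0.1716, -0.3513, 0.0163] [0.0008, -0.0006, 0.7688] rows 10.7
[-0.1715, -0.3518, 0.2903] [0.0008, -0.0006, 0.7688] rows 2.7
```

View pics/side5.png

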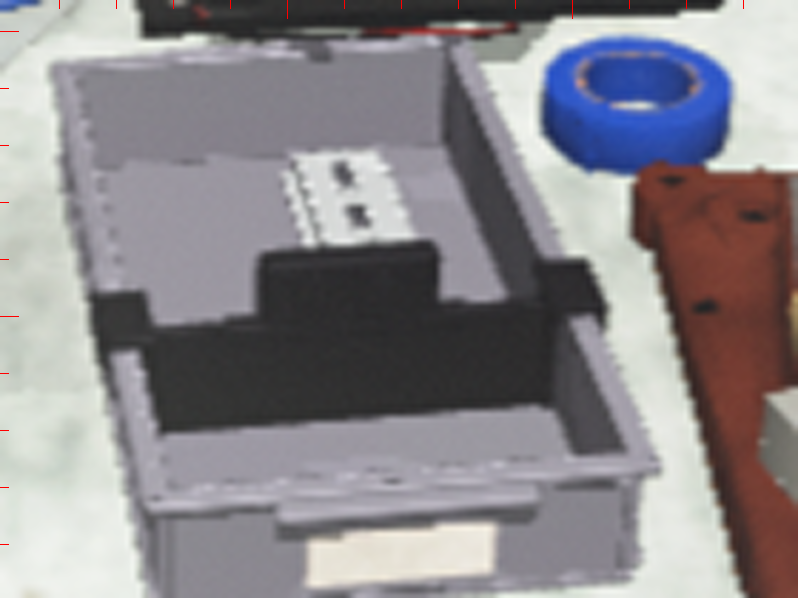

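The rail lies flat on the left bay's floor, behind the tote's middle (crop (350,195)), with a clear gap to the end wall. The strip is next.

Emit:
{"api": "play_rows", "payload": {
  "deltas": [
    [-0.17,-0.351,0.015,0,0,0.769,0.5],
    [-0.17,-0.351,0.015,0,0,0.769,0.5],
    [-0.17,-0.351,0.015,0,0,0.769,0.5],
    [-0.17,-0.351,0.015,0,0,0.769,0.5],
    [-0.17,-0.351,0.015,0,0,0.769,0.5],
    [-0.17,-0.351,0.015,0,0,0.769,0.5],
    [-0.17,-0.351,0.015,0,0,0.769,0.5],
    [-0.17,-0.351,0.015,0,0,0.769,0.5],
    [-0.17,-0.351,0.015,0,0,0.769,0.5],
    [-0.17,-0.351,0.015,0,0,0.769,0.5]
  ]
}}

```text
clock: 12.1
position: [0.4002, -0.2795, 0.1388]
tool_rot: [-3.141, 0.002, 0.156]
force: [0.3, 0.0, -0.2]
grip_width: 0.043
finger_force: 0.0
```

Emit:
{"api": "play_rows", "payload": {
  "deltas": [
    [0,0,0,0,0,0.06,0.5],
    [0,0,0,0,0,0.06,0.5],
    [0,0,0,0,0,0.06,0.5]
  ]
}}

```text
clock: 12.4
position: [0.4005, -0.2795, 0.139]
tool_rot: [-3.141, 0.001, 0.041]
force: [0.7, -0.4, 0.1]
grip_width: 0.043
finger_force: 0.0
```

```bash
python3 - <<'E'
from h import *
go((.401,-.2805,.03,3),(.401,-.2805,.003,3))
E
```

```text
at [ 0.4005 -0.2795  0.139 ] yaw [-1.8e+02  1.0e-01  2.3e+00] t 12.4 w 0.043
[0.0012, 0.0021, 0.2181] [-0.0001, 0.0007, -0.0055] rows 2.2
[0.0013, 0.0021, 0.2721] [-0.0001, 0.0007, -0.0055] rows 0.5
```

Emit:
{"api": "play_rows", "payload": {
  "deltas": [
    [0.001,0.002,0.1,0,0,0,0.5],
    [0.001,0.002,0.18,0,0,0,0.5],
    [0.001,0.002,0.24,0,0,0,0.5],
    [0.001,0.002,0.27,0,0,0,0.5],
    [0.001,0.002,0.27,0,0,0,0.5],
    [0.001,0.002,0.27,0,0,0,1],
    [0.001,0.002,0.27,0,0,0,1],
    [0.001,0.002,0.27,0,0,0,1],
    [0.001,0.002,0.27,0,0,0,1],
    [0.001,0.002,0.27,0,0,0,1]
  ],
  "newtons": 30
}}

```text
clock: 13.4
position: [0.4018, -0.281, 0.0056]
tool_rot: [3.141, -0.001, 0.037]
force: [-2.4, -0.6, 8.9]
grip_width: 0.0162
finger_force: 30.6
```

Emit:
{"api": "play_rows", "payload": {
  "deltas": [
    [0,0,-0.05,0,0,0,1],
    [0,0,-0.14,0,0,0,1],
    [0,0,-0.23,0,0,0,1],
    [0,0,-0.28,0,0,0,1],
    [0,0,-0.28,0,0,0,1],
    [0,0,-0.28,0,0,0,1]
  ]
}}

```text
clock: 14.0
position: [0.4019, -0.2803, 0.1452]
tool_rot: [3.141, -0.002, 0.038]
force: [0.1, 0.2, -1.1]
grip_width: 0.0161
finger_force: 29.6
```

```bash
python3 - <<'E'
from h import *
p=observe()["position"];a=np.radians(3)
print(proj("side",[p+[s*.035*np.cos(a),s*.035*np.sin(a)-.0085,.005] for s in(1,-1)]))
go((*tote(.022,.041),.14,95))
crop("side","side6",240,200,140,90,5.7)
E
```

```text
[[284.72793808 200.87698312]
 [236.46238001 203.10572433]]
at [ 0.4019 -0.2803  0.1452] yaw [ 1.8e+02 -1.0e-01  2.2e+00] t 14.0 w 0.0161
[0.3385, -0.1928, 0.0109] [0.0007, -0.0006, -0.7735] rows 10.8
```

View pics/side6.png

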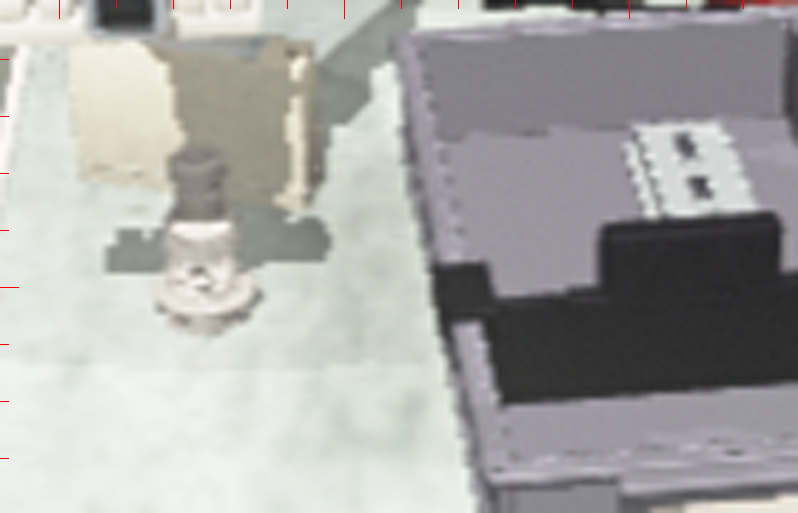

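The strip is held level above the fitting, with its right end at crop (262,20), within about 1 mm of centred.

Emit:
{"api": "play_rows", "payload": {
  "deltas": [
    [0.338,-0.193,0.01,0,0,-0.773,1],
    [0.338,-0.193,0.01,0,0,-0.773,1],
    [0.338,-0.193,0.01,0,0,-0.773,1],
    [0.338,-0.193,0.01,0,0,-0.773,1],
    [0.338,-0.193,0.01,0,0,-0.773,1],
    [0.338,-0.193,0.01,0,0,-0.773,1],
    [0.338,-0.193,0.01,0,0,-0.773,1],
    [0.338,-0.193,0.01,0,0,-0.773,1],
    [0.338,-0.193,0.01,0,0,-0.773,1],
    [0.338,-0.193,0.01,0,0,-0.773,1]
  ]
}}

```text
clock: 15.05
position: [0.5661, -0.1779, 0.1383]
tool_rot: [-3.14, -0.001, 1.543]
force: [0.2, 0.2, -1.6]
grip_width: 0.0161
finger_force: 29.6
```

Emit:
{"api": "play_rows", "payload": {
  "deltas": [
    [0,0,0,0,0,-0.055,1],
    [0,0,0,0,0,-0.055,1],
    [0,0,0,0,0,-0.055,1],
    [0,0,0,0,0,-0.055,1]
  ]
}}

```text
clock: 15.45
position: [0.5665, -0.178, 0.1391]
tool_rot: [-3.141, -0.0, 1.649]
force: [1.1, -0.6, -0.7]
grip_width: 0.0157
finger_force: 29.6
```

```bash
python3 - <<'E'
from h import *
go((*tote(.022,.041),.03,95),(*tote(.022,.041),.018,95))
E
```

```text
at [ 0.5665 -0.178   0.1391] yaw [-180.    -0.    94.5] t 15.45 w 0.0157
[0.0007, 0.002, 0.2182] [-0.0004, -0.0001, -0.0043] rows 2.2
[0.0007, 0.002, 0.2422] [-0.0004, -0.0001, -0.0043] rows 0.2
```

Emit:
{"api": "play_rows", "payload": {
  "deltas": [
    [0.001,0.002,0.09,0,0,-0.004,1],
    [0.001,0.002,0.17,0,0,-0.004,1],
    [0.001,0.002,0.22,0,0,-0.004,1],
    [0.001,0.002,0.22,0,0,-0.004,1],
    [0.001,0.002,0.242,0,0,-0.004,1],
    [0.001,0.002,0.242,0,0,-0.004,1],
    [0.001,0.002,0.242,0,0,-0.004,1],
    [0.001,0.002,0.242,0,0,-0.004,1]
  ]
}}

```text
clock: 16.25
position: [0.5682, -0.1776, 0.0196]
tool_rot: [3.14, 0.0, 1.66]
force: [-0.3, -0.9, -0.5]
grip_width: 0.016
finger_force: 29.6
```

```bash
python3 - <<'E'
from h import *
go((*tote(.022,.041),.017,95)); print(observe()["force"])
E
```

```text
at [ 0.5682 -0.1776  0.0196] yaw [179.9   0.   95.1] t 16.25 w 0.016
[0.0003, -0.0018, 0.0052] [0.0007, 0.0002, 0.001] rows 0.1
[-0.31834913 -0.92166793 -0.53842983]
```

Emit:
{"api": "play_rows", "payload": {
  "deltas": [
    [0,-0.001,0.005,0,0,0,1],
    [0,-0.001,0.005,0,0,0,1],
    [0,-0.001,0.005,0,0,0,0.67],
    [0,-0.001,0.005,0,0,0,0.67],
    [0,-0.001,0.005,0,0,0,0.67],
    [0,-0.001,-0.05,0,0,0,0.67],
    [0,-0.001,-0.14,0,0,0,0.67],
    [0,-0.001,-0.24,0,0,0,0.67],
    [0,-0.001,-0.24,0,0,0,0.5],
    [0,-0.001,-0.24,0,0,0,0.5]
  ]
}}

```text
clock: 17.25
position: [0.5676, -0.1775, 0.1397]
tool_rot: [3.14, 0.0, 1.661]
force: [0.6, 0.0, -1.2]
grip_width: 0.043
finger_force: 0.0
```

```bash
python3 - <<'E'
from h import *
go((.4068,-.1285,.17,162.8),(.4068,-.1285,.03,162.8))
crop("side","side7",240,190,200,120,4)
E
```

```text
at [ 0.5676 -0.1775  0.1397] yaw [179.9   0.   95.1] t 17.25 w 0.043
[0.1264, -0.3115, -0.0614] [0.0007, 0.0008, -0.5638] rows 7.9
[0.1266, -0.3121, 0.2186] [0.0007, 0.0008, -0.5638] rows 2.8
```

View pics/side7.png

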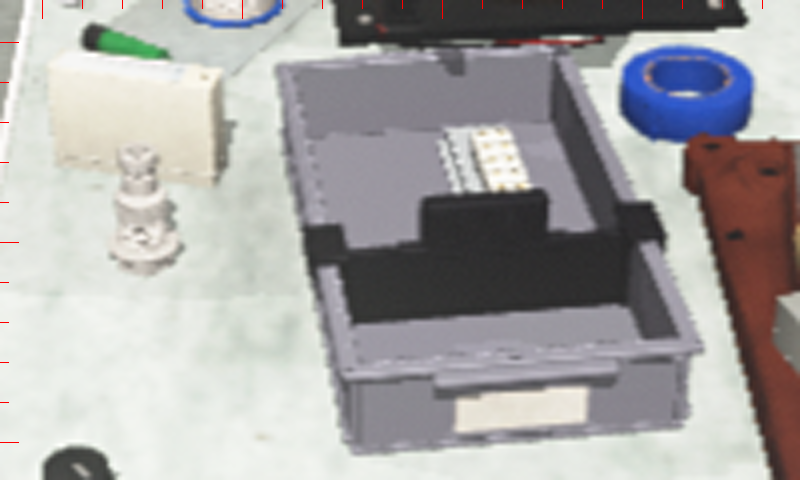

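The strip sits on the rail at crop (500,158), lengthwise and looking centred. The relay is next.

Emit:
{"api": "play_rows", "payload": {
  "deltas": [
    [0.05,-0.1,-0.06,0,0,-0.56,0.3],
    [0.124,-0.316,-0.06,0,0,-0.564,0.3],
    [0.124,-0.316,-0.06,0,0,-0.564,0.3],
    [0.124,-0.316,-0.06,0,0,-0.564,0.3],
    [0.124,-0.316,-0.06,0,0,-0.564,0.3],
    [0.124,-0.316,-0.06,0,0,-0.564,0.3],
    [0.124,-0.316,-0.06,0,0,-0.564,0.3],
    [0.124,-0.316,-0.06,0,0,-0.564,0.3],
    [0.124,-0.316,-0.06,0,0,-0.564,0.3],
    [0.124,-0.316,-0.06,0,0,-0.564,0.3]
  ]
}}

```text
clock: 18.3
position: [0.4038, -0.1299, 0.1679]
tool_rot: [-3.142, -0.001, 2.837]
force: [-0.8, 0.3, 0.1]
grip_width: 0.0599
finger_force: 0.0
```

```bash
python3 - <<'E'
from h import *
go((.4068,-.126,.03,162.8))
E
```

```text
at [ 0.4038 -0.1299  0.1679] yaw [-1.800e+02 -1.000e-01  1.626e+02] t 18.3 w 0.0599
[-0.0038, 0.0093, 0.2758] [-0.0, -0.0007, -0.002] rows 2.8
```

Emit:
{"api": "play_rows", "payload": {
  "deltas": [
    [-0.004,0.008,0.1,0,0,0,0.3],
    [-0.004,0.008,0.19,0,0,0,0.3],
    [-0.004,0.008,0.274,0,0,0,0.3],
    [-0.004,0.008,0.274,0,0,0,0.3],
    [-0.004,0.008,0.274,0,0,0,1],
    [-0.004,0.008,0.274,0,0,0,1],
    [-0.004,0.008,0.274,0,0,0,1],
    [-0.004,0.008,0.274,0,0,0,1],
    [-0.004,0.008,0.274,0,0,0,1],
    [-0.004,0.008,0.274,0,0,0,1]
  ],
  "newtons": 30
}}

```text
clock: 19.3
position: [0.4086, -0.127, 0.0337]
tool_rot: [3.141, 0.004, 2.841]
force: [-1.3, 1.3, 15.3]
grip_width: 0.019
finger_force: 30.3
```

```bash
python3 - <<'E'
from h import *
t=tote(-.022,.041)
go((.4068,-.126,.17,162.8),(*t,.17,95))
E
```

```text
at [ 0.4086 -0.127   0.0337] yaw [180.    0.2 162.8] t 19.3 w 0.019
[0.003, 0.0009, -0.2727] [0.0002, 0.0018, -0.0002] rows 2.7
[-0.2527, -0.0357, -0.2717] [0.0012, 0.0015, 0.5648] rows 7.9
```

Emit:
{"api": "play_rows", "payload": {
  "deltas": [
    [0,0,-0.08,0,0,0,1],
    [0,0,-0.17,0,0,0,1],
    [0,0,-0.27,0,0,0,1],
    [-0.253,-0.036,-0.27,0,0,0.565,1],
    [-0.253,-0.036,-0.27,0,0,0.565,1],
    [-0.253,-0.036,-0.27,0,0,0.565,1],
    [-0.253,-0.036,-0.27,0,0,0.565,1],
    [-0.253,-0.036,-0.27,0,0,0.565,1],
    [-0.253,-0.036,-0.27,0,0,0.565,1],
    [-0.253,-0.036,-0.27,0,0,0.565,1]
  ]
}}

```text
clock: 20.3
position: [0.5232, -0.1812, 0.1686]
tool_rot: [3.139, 0.0, 1.785]
force: [0.1, -0.3, -0.5]
grip_width: 0.0189
finger_force: 30.2
```

Emit:
{"api": "play_rows", "payload": {
  "deltas": [
    [0,0,0,0,0,0.08,1],
    [0,0,0,0,0,0.08,1],
    [0,0,0,0,0,0.08,1],
    [0,0,0,0,0,0.08,1]
  ]
}}

```text
clock: 20.7
position: [0.523, -0.1812, 0.1672]
tool_rot: [3.141, -0.0, 1.628]
force: [-1.1, 0.0, -1.0]
grip_width: 0.0192
finger_force: 30.2
```

```bash
python3 - <<'E'
from h import *
t=tote(-.022,.041)
go((*t,.05,95),(*t,.038,95))
E
```

```text
at [ 0.523  -0.1812  0.1672] yaw [179.9  -0.   93.3] t 20.7 w 0.0192
[-0.0005, 0.0008, 0.2345] [0.0005, -0.0001, -0.0145] rows 2.3
[-0.0005, 0.0008, 0.2585] [0.0005, -0.0001, -0.0145] rows 0.2
```

Emit:
{"api": "play_rows", "payload": {
  "deltas": [
    [-0.001,0.001,0.09,0,0,-0.0145,1],
    [-0.001,0.001,0.17,0,0,-0.0145,1],
    [-0.001,0.001,0.22,0,0,-0.0145,1],
    [-0.001,0.001,0.24,0,0,-0.0145,1],
    [-0.001,0.001,0.24,0,0,-0.0145,1],
    [-0.001,0.001,0.24,0,0,-0.0145,1]
  ]
}}

```text
clock: 21.3
position: [0.524, -0.182, 0.0477]
tool_rot: [3.14, 0.0, 1.655]
force: [0.1, 0.5, 0.3]
grip_width: 0.019
finger_force: 30.2
```

```bash
python3 - <<'E'
from h import *
go((*tote(-.022,.041),.038,95)); print(observe()["force"])
E
```

```text
at [ 0.524  -0.182   0.0477] yaw [179.9   0.   94.8] t 21.3 w 0.019
[0.0014, -0.0009, 0.0194] [0.0006, 0.0002, -0.0015] rows 0.2
[0.08061805 0.51648006 0.32130586]
```

Emit:
{"api": "play_rows", "payload": {
  "deltas": [
    [0,0,0.01,0,0,0,1],
    [0,0,0.018,0,0,0,1],
    [0,0,0.019,0,0,0,1],
    [0,0,0.019,0,0,0,1],
    [0,0,0.019,0,0,0,1]
  ]
}}

```text
clock: 21.8
position: [0.5241, -0.1816, 0.0377]
tool_rot: [3.14, 0.0, 1.655]
force: [-0.2, 0.0, 5.8]
grip_width: 0.0187
finger_force: 31.1
```

Emit:
{"api": "play_rows", "payload": {
  "deltas": [
    [0,0,0,0,0,0,0.62],
    [0,0,0,0,0,0,0.62],
    [0,0,0,0,0,0,0.62],
    [0,0,-0.06,0,0,0,0.62],
    [0,0,-0.14,0,0,0,0.62],
    [0,0,-0.22,0,0,0,0.62],
    [0,0,-0.22,0,0,0,0.4],
    [0,0,-0.22,0,0,0,0.4]
  ]
}}

```text
clock: 22.6
position: [0.5238, -0.1816, 0.1478]
tool_rot: [3.14, 0.0, 1.655]
force: [-0.9, 0.1, -0.7]
grip_width: 0.051
finger_force: 0.0
```

```bash
python3 - <<'E'
from h import *
go((.395,-.366,.13,95),(.395,-.366,.0045,95))
E
```

```text
at [ 0.5238 -0.1816  0.1478] yaw [179.9   0.   94.8] t 22.6 w 0.051
[-0.3459, -0.2877, 0.0352] [0.0008, 0.0001, -0.0016] rows 4.5
[-0.3458, -0.2881, 0.2862] [0.0008, 0.0001, -0.0016] rows 2.5
```

Emit:
{"api": "play_rows", "payload": {
  "deltas": [
    [-0.346,-0.288,0.03,0,0,0,0.4],
    [-0.346,-0.288,0.03,0,0,0,0.4],
    [-0.346,-0.288,0.03,0,0,0,0.4],
    [-0.346,-0.288,0.03,0,0,0,0.4],
    [-0.346,-0.288,0.03,0,0,0,0.4],
    [-0.346,-0.288,0.03,0,0,0,0.4],
    [-0.346,-0.288,0.03,0,0,0,0.4],
    [-0.346,-0.288,0.03,0,0,0,0.4]
  ]
}}

```text
clock: 23.4
position: [0.3949, -0.3651, 0.1314]
tool_rot: [-3.141, -0.001, 1.656]
force: [-0.4, 0.8, 0.1]
grip_width: 0.0515
finger_force: 0.0
```

```bash
python3 - <<'E'
from h import *
go((.395,-.366,.0045,95))
E
```

```text
at [ 0.3949 -0.3651  0.1314] yaw [-1.80e+02 -1.00e-01  9.49e+01] t 23.4 w 0.0515
[-0.0022, 0.0003, 0.2539] [-0.0003, -0.0005, -0.0011] rows 2.5
```

Emit:
{"api": "play_rows", "payload": {
  "deltas": [
    [-0.001,0,0.09,0,0,0,0.4],
    [-0.001,0,0.17,0,0,0,0.4],
    [-0.001,0,0.23,0,0,0,0.4],
    [-0.001,0,0.252,0,0,0,0.4],
    [-0.001,0,0.252,0,0,0,0.4],
    [-0.001,0,0.252,0,0,0,1],
    [-0.001,0,0.252,0,0,0,1],
    [-0.001,0,0.252,0,0,0,1],
    [-0.001,0,0.252,0,0,0,1],
    [-0.001,0,0.252,0,0,0,1]
  ],
  "newtons": 30
}}

```text
clock: 24.4
position: [0.3953, -0.367, 0.0076]
tool_rot: [3.14, 0.001, 1.655]
force: [-0.4, 1.1, 7.5]
grip_width: 0.0262
finger_force: 29.3
```

Emit:
{"api": "play_rows", "payload": {
  "deltas": [
    [0,0,-0.06,0,0,0,1],
    [0,0,-0.14,0,0,0,1],
    [0,0,-0.22,0,0,0,1],
    [0,0,-0.27,0,0,0,1],
    [0,0,-0.27,0,0,0,1],
    [0,0,-0.27,0,0,0,1]
  ]
}}

```text
clock: 25.0
position: [0.3949, -0.3667, 0.1422]
tool_rot: [3.14, 0.001, 1.655]
force: [-0.5, 0.8, -1.7]
grip_width: 0.0264
finger_force: 29.1
```

```bash
python3 - <<'E'
from h import *
t=tote(-.022,-.078)
go((*t,.14,95),(*t,.009,95))
E
```

```text
at [ 0.3949 -0.3667  0.1422] yaw [1.799e+02 1.000e-01 9.480e+01] t 25.0 w 0.0264
[0.1097, 0.2882, 0.0048] [0.0009, 0.0006, -0.0016] rows 3.1
[0.11, 0.2877, 0.2667] [0.0009, 0.0006, -0.0016] rows 2.6
```

Emit:
{"api": "play_rows", "payload": {
  "deltas": [
    [0.11,0.288,0,0,0,0,1],
    [0.11,0.288,0,0,0,0,1],
    [0.11,0.288,0,0,0,0,1],
    [0.11,0.288,0,0,0,0,1],
    [0.11,0.288,0,0,0,0,1],
    [0.11,0.288,0,0,0,0,1],
    [0.11,0.288,0,0,0,0,1]
  ]
}}

```text
clock: 25.7
position: [0.532, -0.3007, 0.1409]
tool_rot: [-3.141, 0.0, 1.653]
force: [1.0, -0.4, -0.0]
grip_width: 0.0263
finger_force: 29.1
```

Emit:
{"api": "play_rows", "payload": {
  "deltas": [
    [0,0,0.08,0,0,0,1],
    [0,0,0.15,0,0,0,1],
    [0,0,0.21,0,0,0,1],
    [0,0,0.24,0,0,0,1],
    [0,0,0.24,0,0,0,1],
    [0,0,0.24,0,0,0,1]
  ]
}}

```text
clock: 26.3
position: [0.5334, -0.3005, 0.0221]
tool_rot: [3.141, 0.001, 1.654]
force: [0.7, 0.0, 0.4]
grip_width: 0.0267
finger_force: 29.1
```

```bash
python3 - <<'E'
from h import *
t=tote(-.022,-.078)
go((*t,.012,95));print(observe()["force"])
E
```

```text
at [ 0.5334 -0.3005  0.0221] yaw [180.    0.   94.7] t 26.3 w 0.0267
[0.0011, 0.001, 0.0202] [0.0003, 0.0003, -0.0021] rows 0.2
[0.67428527 0.00785136 0.386028  ]
```

Emit:
{"api": "play_rows", "payload": {
  "deltas": [
    [0,0,0.01,0,0,0,1],
    [0,0,0.02,0,0,0,1],
    [0,0,0.02,0,0,0,1],
    [0,0,0.02,0,0,0,1],
    [0,0,0.02,0,0,0,0.54],
    [0,0,0.02,0,0,0,0.54],
    [0,0,0.02,0,0,0,0.54],
    [0,0,0.02,0,0,0,0.54]
  ]
}}

```text
clock: 27.1
position: [0.5332, -0.2998, 0.011]
tool_rot: [-3.141, -0.0, 1.654]
force: [-0.5, -0.3, -0.1]
grip_width: 0.039
finger_force: 0.0
```

Emit:
{"api": "play_rows", "payload": {
  "deltas": [
    [0,0,-0.03,0,0,0,0.54],
    [0,0,-0.1,0,0,0,0.54],
    [0,0,-0.19,0,0,0,0.54],
    [0,0,-0.26,0,0,0,0.36],
    [0,0,-0.26,0,0,0,0.36],
    [0,0,-0.26,0,0,0,0.36]
  ]
}}

```text
clock: 27.7
position: [0.5337, -0.2998, 0.1426]
tool_rot: [3.14, 0.001, 1.655]
force: [0.4, 0.9, -0.4]
grip_width: 0.0545
finger_force: 0.0
```

```bash
python3 - <<'E'
from h import *
go((.4117,-.204,.14,95),(.4117,-.204,.036,95))
crop("side","side8",250,180,190,140,4.2)
E
```

```text
at [ 0.5337 -0.2998  0.1426] yaw [179.9   0.   94.8] t 27.7 w 0.0545
[0.2114, -0.227, 0.0047] [0.0009, 0.0004, -0.0017] rows 3.1
[0.2116, -0.2274, 0.2127] [0.0009, 0.0004, -0.0017] rows 2.1
```

View pics/side8.png

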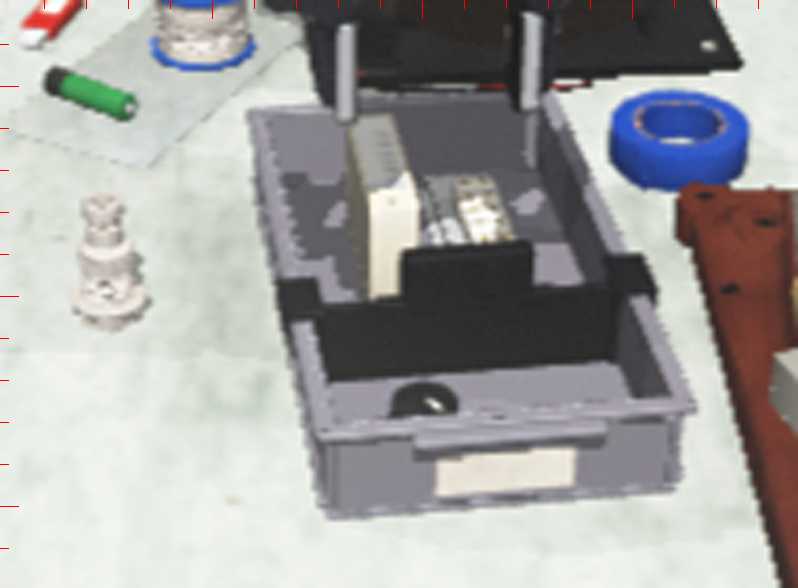

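Seen from the side, the relay stands upright in front of the rail and strip, and the knob is base down in the right bay at crop (425,400). The fitting is last.

Emit:
{"api": "play_rows", "payload": {
  "deltas": [
    [0.211,-0.227,0,0,0,0,0.36],
    [0.211,-0.227,0,0,0,0,0.36],
    [0.211,-0.227,0,0,0,0,0.36],
    [0.211,-0.227,0,0,0,0,0.36],
    [0.211,-0.227,0,0,0,0,0.36],
    [0.211,-0.227,0,0,0,0,0.36],
    [0.211,-0.227,0,0,0,0,0.36]
  ]
}}

```text
clock: 28.45
position: [0.4121, -0.2048, 0.1408]
tool_rot: [-3.141, 0.0, 1.654]
force: [-0.0, 0.4, 0.3]
grip_width: 0.0548
finger_force: 0.0
```

```bash
python3 - <<'E'
from h import *
go((.4117,-.204,.036,95))
E
```

```text
at [ 0.4121 -0.2048  0.1408] yaw [-180.     0.    94.8] t 28.45 w 0.0548
[0.0018, -0.0007, 0.2096] [-0.0, 0.0002, -0.0019] rows 2.1
```

Emit:
{"api": "play_rows", "payload": {
  "deltas": [
    [0.001,-0.001,0.09,0,0,0,0.36],
    [0.001,-0.001,0.17,0,0,0,0.36],
    [0.001,-0.001,0.208,0,0,0,0.36],
    [0.001,-0.001,0.208,0,0,0,0.36],
    [0.001,-0.001,0.208,0,0,0,1],
    [0.001,-0.001,0.208,0,0,0,1],
    [0.001,-0.001,0.208,0,0,0,1],
    [0.001,-0.001,0.208,0,0,0,1],
    [0.001,-0.001,0.208,0,0,0,1],
    [0.001,-0.001,0.208,0,0,0,1]
  ],
  "newtons": 40
}}

```text
clock: 29.45
position: [0.4116, -0.204, 0.0382]
tool_rot: [3.14, 0.001, 1.655]
force: [-0.6, -0.5, 7.6]
grip_width: 0.0188
finger_force: 39.0
```

Emit:
{"api": "play_rows", "payload": {
  "deltas": [
    [0,0,-0.06,0,0,0,1],
    [0,0,-0.14,0,0,0,1],
    [0,0,-0.22,0,0,0,1],
    [0,0,-0.25,0,0,0,1],
    [0,0,-0.25,0,0,0,1],
    [0,0,-0.25,0,0,0,1]
  ]
}}

```text
clock: 30.05
position: [0.411, -0.2034, 0.1623]
tool_rot: [3.141, 0.0, 1.655]
force: [0.3, 0.5, -1.4]
grip_width: 0.0184
finger_force: 39.1
```

```bash
python3 - <<'E'
from h import *
t=tote(.026,-.079)
go((*t,.16,95),(*t,.045,95))
E
```

```text
at [ 0.411  -0.2034  0.1623] yaw [179.9   0.   94.8] t 30.05 w 0.0184
[-0.2146, 0.3247, 0.0049] [0.0005, 0.0001, -0.0015] rows 3.9
[-0.2146, 0.3245, 0.2349] [0.0005, 0.0001, -0.0015] rows 2.3
```

Emit:
{"api": "play_rows", "payload": {
  "deltas": [
    [-0.215,0.325,0.005,0,0,0,1],
    [-0.215,0.325,0.005,0,0,0,1],
    [-0.215,0.325,0.005,0,0,0,1],
    [-0.215,0.325,0.005,0,0,0,1],
    [-0.215,0.325,0.005,0,0,0,1],
    [-0.215,0.325,0.005,0,0,0,1],
    [-0.215,0.325,0.005,0,0,0,1],
    [-0.215,0.325,0.005,0,0,0,1]
  ]
}}

```text
clock: 30.85
position: [0.581, -0.2968, 0.1594]
tool_rot: [-3.141, -0.001, 1.654]
force: [-1.5, -0.0, -1.0]
grip_width: 0.0185
finger_force: 39.1
```

Emit:
{"api": "play_rows", "payload": {
  "deltas": [
    [0,0,0.08,0,0,0,1],
    [0,0,0.15,0,0,0,1],
    [0,0,0.2,0,0,0,1],
    [0,0,0.21,0,0,0,1],
    [0,0,0.21,0,0,0,1],
    [0,0,0.21,0,0,0,1]
  ]
}}

```text
clock: 31.45
position: [0.5824, -0.2976, 0.0562]
tool_rot: [3.14, 0.001, 1.654]
force: [0.8, 0.2, 0.4]
grip_width: 0.0187
finger_force: 39.1
```

```bash
python3 - <<'E'
from h import *
go((*tote(.026,-.079),.0425,95));print(observe()["force"])
E
```

```text
at [ 0.5824 -0.2976  0.0562] yaw [1.799e+02 1.000e-01 9.480e+01] t 31.45 w 0.0187
[0.0019, -0.001, 0.0274] [0.0008, 0.0005, -0.0018] rows 0.3
[0.82712112 0.20827836 0.3628049 ]
```

Emit:
{"api": "play_rows", "payload": {
  "deltas": [
    [0,0,0.015,0,0,0,1],
    [0,0,0.027,0,0,0,1],
    [0,0,0.027,0,0,0,1],
    [0,0,0.027,0,0,0,1],
    [0,0,0.027,0,0,0,1]
  ]
}}

```text
clock: 31.95
position: [0.5823, -0.2977, 0.0421]
tool_rot: [3.14, 0.001, 1.654]
force: [-2.6, 1.1, 14.1]
grip_width: 0.0188
finger_force: 42.0
```

Emit:
{"api": "play_rows", "payload": {
  "deltas": [
    [0,0,0,0,0,0,0.8],
    [0,0,0,0,0,0,0.55],
    [0,0,0,0,0,0,0.5],
    [0,0,0,0,0,0,0.5],
    [0,0,-0.06,0,0,0,0.5],
    [0,0,-0.14,0,0,0,0.5],
    [0,0,-0.22,0,0,0,0.5],
    [0,0,-0.32,0,0,0,0.5],
    [0,0,-0.32,0,0,0,0.5]
  ]
}}

```text
clock: 32.85
position: [0.584, -0.2988, 0.2075]
tool_rot: [3.134, 0.004, 1.654]
force: [0.5, -0.6, -0.7]
grip_width: 0.043
finger_force: 0.0
```

Emit:
{"api": "play_rows", "payload": {
  "deltas": [
    [0,0.1,0,0,0,0,0.5],
    [0.25,-0.5,-0.1,0,0,0,0.5],
    [0.25,-0.5,-0.1,0,0,0,0.5],
    [0.25,-0.5,-0.1,0,0,0,0.5],
    [0.25,-0.5,-0.1,0,0,0,0.5],
    [0.25,-0.5,-0.1,0,0,0,0.5],
    [0.25,-0.5,-0.1,0,0,0,0.5]
  ]
}}

```text
clock: 33.55
position: [0.3473, -0.2016, 0.2466]
tool_rot: [3.142, -0.0, 1.655]
force: [0.3, -0.1, 0.8]
grip_width: 0.0429
finger_force: 0.0
```

```bash
python3 - <<'E'
from h import *
a=cv2.cvtColor(np.asarray(grab_frame("top")),cv2.COLOR_RGB2BGR)[160:260,205:365]
b=cv2.cvtColor(np.asarray(grab_frame("side")),cv2.COLOR_RGB2BGR)[190:310,290:430]
a=cv2.resize(a,(400*160//160,250));b=cv2.resize(b,(400,343))
a=cv2.resize(cv2.cvtColor(np.asarray(grab_frame("top")),cv2.COLOR_RGB2BGR)[165:250,212:356],(432,255))
cv2.imwrite("pics/end.png",np.vstack([cv2.resize(a,(560,330)),cv2.resize(b[:200],(560,270))]))
E
```

```text
(no output)
```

View pics/end.png

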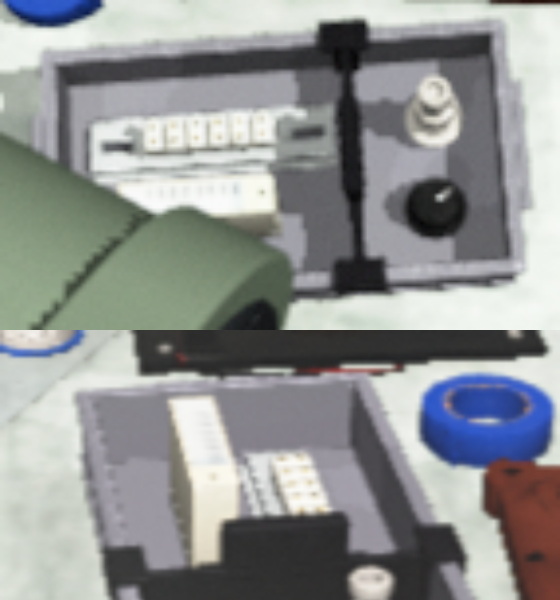

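The final view shows everything in place. The rail (90–335) has the strip (137–275) centred on it, and the relay stands upright and parallel in front. The fitting (433,115) stands upright in line with the rail, and the knob (436,207) is right way up in line with the relay. The gripper is clear.

```bash
python3 -c "
from workcell import *
print(job_done())"
```

```text
the job is handed in; nothing more can be done
None
```

The kit is packed in the tote and handed in after about 34 of the 128 s allowed; the last pictures showed every part where the task wanted it, but no verdict came back.

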